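Lock a tube rack into the bench shaker

TASK

Load the aluminium tube rack onto the bench shaker so that it cannot come off when the shaker runs: set it upright on the shaker's plate, slide its foot back under the steel lips until it is fully home and the spring tongue has snapped up behind it, then let go. Keep the rack upright, and leave the beaker, the crucible and the timer standing where they are.

Things in the scene. Friction and masses are not known exactly. Their poses are not given: they have to be found in the camera images.
- tube_rack: Loose micro-tube rack, 0.45 kg: aluminium block 96 x 44 x 56 mm (x, y, z) with two rows of wells and white-capped tubes (fixed; caps reach 70 mm up), on a wider foot plate 116 x 70 x 8 mm; block top 64 mm up. Origin: centre of the underside; x along its length, y across (44 mm grasp), z up. Both ends alike. Starts on the worktop left or right of the shaker.
- shaker: White bench shaker, fixed, 246 x 170 x 145 mm, control panel on its -x side towards the robot. On top a level aluminium plate, its surface 125 mm above the underside, carrying a U-shaped steel retainer on the rear half and a spring tongue in a slot before it. Origin: centre of the underside; x from panel to back, z up.
- pocket (a point): Point on the plate's surface, 45 mm behind the shaker's centre (axes as the shaker's), where the centre of the rack's underside lies when home. Play at home: 1 mm to the back stop, 2.5 mm to the tongue, 2.5 mm each side. The rack slides in along +x: at x = -85 mm in this frame it stands on the plate clear of all lips and guides' throat, on the tongue, which yields.
- mouth (a point): Centre of the retainer's open front end, on the plate, 13 mm behind pocket (axes as the shaker's). From here to the back bar's stop 46 mm further, two rails stand 75 mm apart with lips 10.5 mm inwards (54 mm between them), underside 11 mm and top 17 mm over the plate, screw heads 19.5 mm; the back bar's lip is 7 mm. In front, guides 9 mm high flare outwards over 23 mm.
- catch (a joint): Angle of the spring tongue, a steel strip 70 x 20 mm on the centre line, hinged at its front, rising to the rear. 0 = up, its free end 7 mm over the plate; 0.10 rad = pressed flush. It yields to a rack set on it or slid over it (2.5 N at most) and springs up to 0 when the rack's near edge has passed its end, 60.5 mm before pocket; then the rack cannot slide out.
- beaker: Glass beaker 81 x 75 x 95 mm on the worktop on the other side of the shaker from the rack, not to be disturbed. Origin: centre of the underside.
- crucible: Small white lidded porcelain crucible, 45 x 45 x 46 mm, on the worktop right of the shaker, not to be disturbed. Origin: centre of the underside.
- lab_timer: White bench timer 72 x 62 x 20 mm lying on the worktop left of the shaker, not to be disturbed. Origin: centre of the underside.

How it is judged:
By the outcome, as a careful person would: the job done as asked, in the order asked, and still so for the second after the job is handed in, with the robot touching nothing.
It also fails if it takes over 45 s, if anything falls off the work surface, if the arm or the gripper's body presses on something with over 40 N, if the wrist force passes 120 N, or if a joint passes its speed limit or range.

ROBOT

A 7-joint arm with a two-finger parallel gripper is mounted at the origin on a cart in front of the work surface, level with it; the furniture and walls round the work are solid. World frame = base frame: x ahead of the robot, y to its left, z up, the work surface at z = 0. Lengths are in m, angles in rad, forces in N, time in s.
With the tool pointing down it reaches from about 0.425 to 0.875 m from the base axis. Payload 8.4 kg.
Tool frame: the origin (TCP) lies on the centre line of the jaws, within the pads' length; the fingertips stand 22 mm ahead of it and the grasp point (between the pads) lies 3 mm ahead of it (manip.tip_reach is the distance from the TCP to the fingertips, in m); z points along the fingers, y is the line along which they close (so a half turn about z gives the same grasp; the last joint's range is limited). The gripper opens to 87 mm and grips with 3 to 60 N. Pads are 19 mm wide; open, the fingers measure 117 mm over their backs; the gripper's body (75 mm by 190 mm) begins 51 mm behind the grasp point.
Start: joints at [1.139, 0.333, 0.04, 1.465, -0.013, 1.343, -0.059], TCP at [0.212, -0.614, 0.209] pointing down, gripper open.
Joint ranges: [-2.58, 2.58], [-0.38, 2.09], [-1.3, 1.39], [0.25, 2.4], [-1.5, 4.64], [0.08, 2.09], [-2.65, 2.65]. Speed limits (rad/s): [2.22, 2.22, 2.79, 2.79, 3.14, 3.14, 3.14].

INTERFACE

Orientations are given as a 3x3 rotation matrix whose columns are the frame's x, y, z axes.
In Python, from plant import status, cams, close_job, manip gives the robot as it stands.
- The arm moves only by the tool drive_tool, never from a script. Its argument "moves" is a list of rows, each a list of 5 numbers: the opening, from -1 (shut) to 1 (fully open), then the shift along the tool's x, y, z normalised to -1 to 1, where 1 is 0.025 m, then the turn about the tool's z normalised to -1 to 1, where 1 is 0.08 rad. A call has exactly 5 rows; each row shifts and turns the commanded pose from where the row before left it, along the tool's axes as they then stand; what a row does not reach is not made up. A row lasts 1/12 s, in which the tool goes at most 41.7 mm and 7.16 degrees, less where a joint would pass 70% of its speed; a pose out of reach is approached as far as the arm can. A call with a number of a shift or a turn outside -1 to 1 is refused whole. A call with a gripper value outside its range is refused whole. The fingers move at their own pace and stop on an object; "grip_force" is the grip in N (left out, the last holds). Time passes only in rows, so rows that do not move let the fingers close, or fill a call up. It gives the time, the measured TCP pose, the force, the opening and the grip force at its end, in the units of the state.
- status.observe(): the state, without advancing time (a new reading comes with each control period).
- cams.capture(name): name is "scene" or "side" or "wrist"; returns the picture (480x640x3 uint8, red, green, blue); there is no depth.
- cams.calibration(name): a dict with "intrinsics" (3x3 intrinsics, pixels), "D" ([k1, k2, p1, p2, k3] as OpenCV has them; the pictures are not rectified), "R" (3x3) and "t" (3): a world point X has camera coordinates R X + t; the wrist camera has in their place "tool_from_camera" (4x4, takes a point from camera to tool coordinates, whose origin is the TCP and whose axes are the flange's). Camera axes: x right, y down, z forward; pixel columns grow to the right and rows downward; lengths in m; the calibration is good to about 2 mm. A picture is of the moment at which its call begins: read the wrist's pose just before it. calibration takes no time and is no camera call.
- close_job(): hands the job in; it is judged then, once.
The state is a dict: "clock": time; "qpos": joint angles; "qvel": joint speeds; "joint_efforts": joint torques, N m; "tcp_pos": TCP position; "tcp_rot": TCP orientation; "wrist_force": force on the tool from outside, world axes, zero at the start; "moment": the same for the moment, N m; "finger_gap": opening from 0.0 (shut) to 1.0 (fully open); "grip_force": force on a finger pad.
Only numpy, scipy, OpenCV 4.12 (cv2) and the standard library are available. Lean on these libraries where they do the work, as an engineer would, in place of code of your own. Each camera call takes 0.05 s, during which the arm holds its last target. There are 200 camera calls.

## Working session

There is one attempt and no reset: what is moved stays moved. The work goes in short steps, Python scripts to look and compute and a tool call to move; the robot and the scene stay as the last step left them, time stands still between calls to the robot, and variables do not carry over. Pictures are saved under pics/ and viewed, at most 13 in all, crops included, and the job is handed in when it is done.

Besides the shell and the picture viewer there is one more tool, called as name(argument=value, ...), one argument or row to a line, values as JSON. drive_tool: Moves the arm, as the interface text tells. Scaled input: -1 to 1 covers 0.025 m each way for a shift and 0.08 rad each way for a turn. Its arguments: {"type":"object","properties":{"moves":{"type":"array","items":{"type":"array","items":{"type":"number"}}},"grip_force":{"type":"number"}},"required":["moves"]}

```bash
mkdir -p pics; ls; cat > h.py <<'E'
import numpy as np,cv2
from plant import status,cams,close_job,manip
np.set_printoptions(precision=4,suppress=True)
def cal(n,s=None):
    c=cams.calibration(n);K=np.array(c["intrinsics"]);D=np.array(c["D"],float)
    if n!="wrist": return K,D,np.array(c["R"]),np.array(c["t"]).ravel()
    T=np.array(c["tool_from_camera"]);Rw=np.array(s["tcp_rot"])@T[:3,:3];p=np.array(s["tcp_rot"])@T[:3,3]+np.array(s["tcp_pos"])
    return K,D,Rw.T,-Rw.T@p
def rays(uv,C):
    K,D,R,t=C;u=cv2.undistortPoints(np.array(uv,float).reshape(-1,1,2),K,D).reshape(-1,2)
    return -R.T@t,np.c_[u,np.ones(len(u))]@R
def onplane(uv,z,C):
    o,d=rays(uv,C);return o+d*((z-o[2])/d[:,2])[:,None]
def tri(a,Ca,b,Cb):
    oa,da=rays(a,Ca);ob,db=rays(b,Cb);out=[]
    for x,y in zip(da,db):
        s=np.linalg.lstsq(np.c_[x,-y],ob-oa,rcond=None)[0];p=oa+s[0]*x;q=ob+s[1]*y;out.append(np.r_[(p+q)/2,np.linalg.norm(p-q)])
    return np.array(out)
def proj(P,C):
    K,D,R,t=C;return cv2.projectPoints(np.array(P,float).reshape(-1,1,3),cv2.Rodrigues(R)[0],t,K,D)[0].reshape(-1,2)
def snap(n,name):
    s=status.observe();im=cams.capture(n);cv2.imwrite(f"pics/{name}.png",im[:,:,::-1]);return s,im
E
python3 - <<'E'
from h import *
s=status.observe();print({k:np.round(v,3).tolist() for k,v in s.items()})
for n in("scene","side","wrist"):
    snap(n,n+"0");C=cal(n,s);print(n,-C[2].T@C[3],C[2][2],C[0].ravel())
E
```

```text
pics
{'clock': 0.0, 'qpos': [1.139, 0.334, 0.04, 1.466, -0.013, 1.343, -0.058], 'qvel': [0.0, 0.001, 0.0, -0.001, -0.0, -0.001, -0.0], 'joint_efforts': [0.0, -65.636, 1.335, -40.38, -0.06, 0.045, 0.0], 'tcp_pos': [0.212, -0.614, 0.208], 'tcp_rot': [[0.945, 0.327, -0.001], [0.327, -0.945, 0.001], [-0.0, -0.002, -1.0]], 'wrist_force': [0.726, 1.122, 0.467], 'moment': [0.026, 0.068, -0.057], 'grip_force': 0.0, 'finger_gap': 0.999}
scene [-0.147  -0.5494  0.5287] [ 0.7038  0.5688 -0.4255] [463.4038   0.     313.7023   0.     463.4038 242.5613   0.       0.
   1.    ]
side [0.1262 0.672  0.7969] [ 0.3998 -0.6501 -0.6461] [449.2049   0.     329.324    0.     449.2049 243.6005   0.       0.
   1.    ]
wrist [ 0.2832 -0.5911  0.3835] [-0.2571 -0.0878 -0.9624] [369.4394   0.     324.2      0.     369.4394 238.7538   0.       0.
   1.    ]
```

View pics/scene0.png

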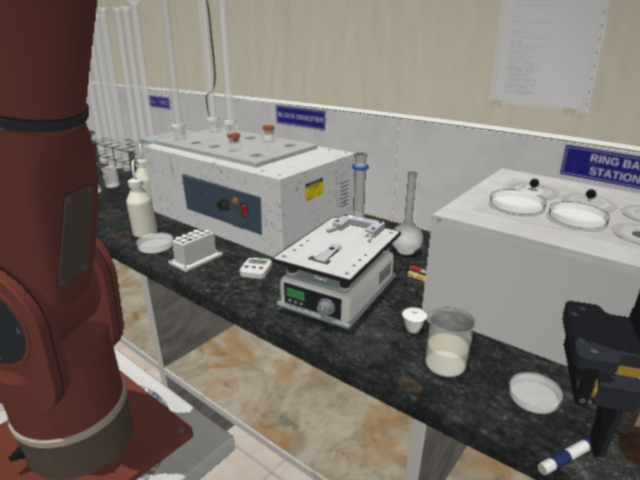

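View pics/side0.png

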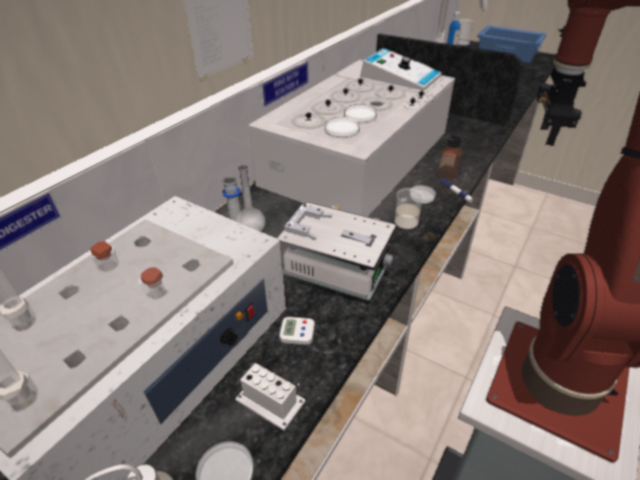

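The scene picture has the rack at about (195,248), the shaker plate at about (338,245), the timer at (255,267), the crucible at (414,320) and the beaker at (450,343). In the side view the rack is at (270,393), the timer at (297,330) and the plate at (338,238). So the rack is left of the shaker. I'll measure coarsely before moving the wrist camera there.

```bash
python3 - <<'E'
from h import *
Cs,Cd=cal("scene"),cal("side")
for n in("scene","side"):
    im=cv2.imread(f"pics/{n}0.png")
    a=im[200:330,130:420] if n=="scene" else im[190:440,220:410]
    f=2.7 if n=="scene" else 2.4
    cv2.imwrite(f"pics/{n}0c.png",cv2.resize(a,None,fx=f,fy=f,interpolation=cv2.INTER_CUBIC))
# coarse: rack foot corners, plate corners
print("rack foot scene", onplane([[169,263],[185,271],[222,251]],.008,Cs))
print("rack foot side", onplane([[236,402],[286,430],[304,402],[255,370]],.008,Cd))
print("plate scene",onplane([[275,257],[344,285],[400,238],[335,217]],.125,Cs))
print("plate side",onplane([[282,238],[375,264],[394,229],[303,205]],.125,Cd))
print("timer",onplane([[255,267]],.02,Cs),onplane([[297,330]],.02,Cd))
print("digester side", onplane([[285,240],[255,480]],.15,Cd))
E
```

```text
rack foot scene [[0.4055 0.3521 0.008 ]
 [0.4048 0.2875 0.008 ]
 [0.5306 0.3    0.008 ]]
rack foot side [[0.5204 0.373  0.008 ]
 [0.4059 0.3681 0.008 ]
 [0.4092 0.3046 0.008 ]
 [0.5344 0.2978 0.008 ]]
plate scene [[ 0.4242  0.0082  0.125 ]
 [ 0.4195 -0.1577  0.125 ]
 [ 0.6493 -0.138   0.125 ]
 [ 0.6598  0.0386  0.125 ]]
plate side [[ 0.6474  0.0369  0.125 ]
 [ 0.4201  0.0025  0.125 ]
 [ 0.4378 -0.1319  0.125 ]
 [ 0.6804 -0.0996  0.125 ]]
timer [[0.5063 0.1547 0.02  ]] [[0.5142 0.1758 0.02  ]]
digester side [[0.618  0.0627 0.15  ]
 [0.3499 0.5034 0.15  ]]
```

View pics/side0c.png

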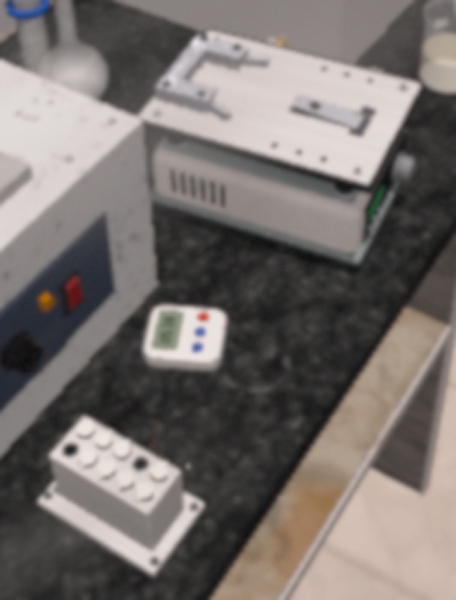

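drive_tool(
  moves=[
    [1, 0.6, -0.6, -0.8, 1],
    [1, 0.8, -0.8, -0.8, 1],
    [1, 0.8, -0.8, -0.8, 1],
    [1, 0.8, -0.8, -0.8, 1],
    [1, 0.8, -0.8, -0.8, 0],
  ],
)

```text
clock: 0.57
tcp_pos: [0.2902, -0.5044, 0.3098]
tcp_rot: [[1.0, 0.007, -0.0], [0.007, -1.0, 0.0], [-0.0, -0.0, -1.0]]
wrist_force: [0.6, -0.6, 1.3]
finger_gap: 1.0
grip_force: 0.0
```

```bash
python3 - <<'E'
from h import *
Cs,Cd=cal("scene"),cal("side")
s=status.observe();print(s["tcp_pos"],s["tcp_rot"],s["qvel"],s["clock"])
print("digester corner",tri([[273,186]],Cs,[[282,240]],Cd))
print("ringbath corner",tri([[427,215]],Cs,[[350,165]],Cd))
E
```

```text
[ 0.2902 -0.5044  0.3098] [[ 1.      0.0069 -0.0002]
 [ 0.0069 -1.      0.0001]
 [-0.0002 -0.0001 -1.    ]] [-0.379  -0.2308 -0.2306 -0.2126  0.0436  0.4383 -0.479 ] 0.5667
digester corner [[0.5649 0.1339 0.2132 0.0173]]
ringbath corner [[ 0.6077 -0.2119  0.2085  0.0009]]
```

drive_tool(
  moves=[
    [1, 0.5, -1, -0.4, 0],
    [1, 0.5, -1, -0.4, 0],
    [1, 0.5, -1, -0.4, 0],
    [1, 0.5, -1, -0.4, 0],
    [1, 0.5, -1, -0.4, 0],
  ],
)

```text
clock: 0.98
tcp_pos: [0.3512, -0.3785, 0.3592]
tcp_rot: [[1.0, 0.013, -0.0], [0.013, -1.0, 0.0], [-0.0, -0.0, -1.0]]
wrist_force: [1.1, -1.2, -0.0]
finger_gap: 1.002
grip_force: 0.0
```

drive_tool(
  moves=[
    [1, 0.5, -1, 0, 0],
    [1, 0.5, -1, 0, 0],
    [1, 0.5, -1, 0, 0],
    [1, 0.5, -1, 0, 0],
    [1, 0.5, -1, 0, 0],
  ],
)

```text
clock: 1.4
tcp_pos: [0.4121, -0.2528, 0.3587]
tcp_rot: [[1.0, 0.013, -0.0], [0.013, -1.0, -0.0], [-0.0, 0.0, -1.0]]
wrist_force: [-0.1, -0.1, -0.6]
finger_gap: 0.999
grip_force: 0.0
```

drive_tool(
  moves=[
    [1, 0.5, -1, 0, 0],
    [1, 0.5, -1, 0, 0],
    [1, 0.5, -1, 0, 0],
    [1, 0.5, -1, 0, 0],
    [1, 0.5, -1, 0, 0],
  ],
)

```text
clock: 1.82
tcp_pos: [0.473, -0.127, 0.3588]
tcp_rot: [[1.0, 0.013, -0.0], [0.013, -1.0, -0.0], [-0.0, 0.0, -1.0]]
wrist_force: [1.0, 0.2, 0.0]
finger_gap: 0.998
grip_force: 0.0
```

drive_tool(
  moves=[
    [1, 0, -1, 0, 0],
    [1, 0, -1, 0, 0],
    [1, 0, -1, 0, 0],
    [1, 0, 0, 0, 0],
    [1, 0, 0, 0, 0],
  ],
)

```text
clock: 2.23
tcp_pos: [0.4717, -0.0521, 0.3589]
tcp_rot: [[1.0, 0.016, 0.0], [0.016, -1.0, -0.0], [0.0, 0.0, -1.0]]
wrist_force: [-0.9, -0.8, 0.9]
finger_gap: 0.999
grip_force: 0.0
```

```bash
python3 - <<'E'
from h import *
s,im=snap("wrist","w1");print(s["tcp_pos"],s["tcp_rot"],s["clock"])
snap("wrist","w1b")
print("digester foot",onplane([[285,309],[220,382]],0,cal("side")))
E
```

```text
[ 0.4717 -0.0521  0.3589] [[ 0.9999  0.0157  0.0001]
 [ 0.0157 -0.9999 -0.0003]
 [ 0.0001  0.0003 -1.    ]] 2.2333
digester foot [[ 0.5835  0.1266 -0.    ]
 [ 0.5809  0.353   0.    ]]
```

View pics/w1.png

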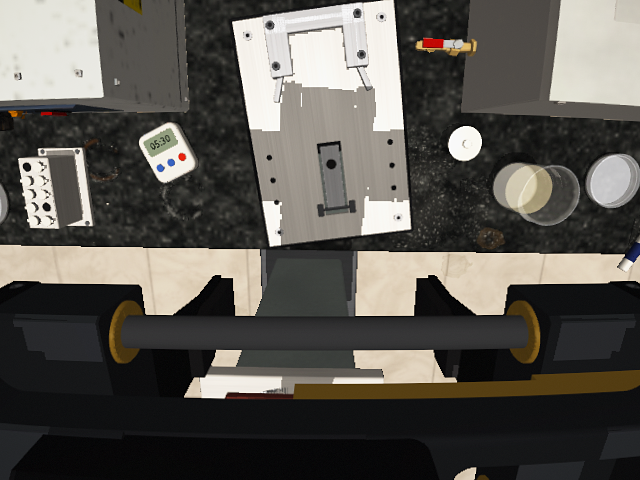

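The wrist picture shows the plate corners near (232,20), (395,0), (411,229) and (268,247). The retainer screws are near (270,25), (357,13), (276,66) and (362,54), the tongue runs from (330,143) to (337,212), and the rack foot's right edge runs from (79,150) to (90,227). I'll take a second view on the way to the rack.

drive_tool(
  moves=[
    [1, 0, -1, 0, 0],
    [1, 0, -1, 0, 0],
    [1, 0, -1, 0, 0],
    [1, 0, -1, 0, 0],
    [1, 0, -1, 0, 0],
  ],
)

```text
clock: 2.75
tcp_pos: [0.4703, 0.0713, 0.3587]
tcp_rot: [[1.0, 0.01, -0.0], [0.01, -1.0, -0.0], [-0.0, 0.0, -1.0]]
wrist_force: [0.2, -0.2, 0.1]
finger_gap: 0.997
grip_force: 0.0
```

drive_tool(
  moves=[
    [1, 0, -1, 0, 0],
    [1, 0, -1, 0, 0],
    [1, 0, 0, 0, 0],
    [1, 0, 0, 0, 0],
    [1, 0, 0, 0, 0],
  ],
)

```text
clock: 3.17
tcp_pos: [0.47, 0.12, 0.3586]
tcp_rot: [[1.0, 0.011, -0.0], [0.011, -1.0, -0.0], [-0.0, 0.0, -1.0]]
wrist_force: [0.5, -0.8, 0.6]
finger_gap: 0.999
grip_force: 0.0
```

```bash
python3 - <<'E'
from h import *
import json
s,im=snap("wrist","w2");print(s["tcp_pos"],s["tcp_rot"],s["clock"])
json.dump({k:np.array(s[k]).tolist() for k in("tcp_pos","tcp_rot")},open("w2.json","w"))
E
```

```text
[0.47   0.12   0.3586] [[ 0.9999  0.0108 -0.0005]
 [ 0.0108 -0.9999 -0.0004]
 [-0.0005  0.0003 -1.    ]] 3.1667
```

View pics/w2.png

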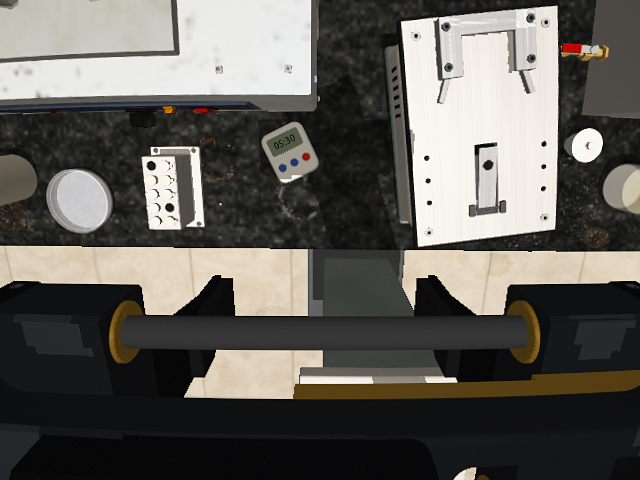

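The second view has the rack's block top at (142,157)–(180,228), with dark wells at (151,166) and (169,207). The retainer screws are at (445,28), (532,18), (449,69) and (533,59). Next I'll triangulate these.

```bash
cat > m.py <<'E'
from h import *
import json
s2=json.load(open("w2.json"))
s1=dict(tcp_pos=[.4717,-.0521,.3589],tcp_rot=[[.9999,.0157,.0001],[.0157,-.9999,-.0003],[.0001,.0003,-1]])
C1,C2=cal("wrist",s1),cal("wrist",s2)
g1,g2=[cv2.imread(f"pics/w{i}.png",0) for i in(1,2)]
def ref(g,p,r=5):
    for _ in range(3):
        x,y=np.round(p).astype(int);x0,y0=x-r,max(y-r,0);w=g[y0:y+r+1,x0:x+r+1].astype(float)
        m=np.clip(np.median(w)*.75-w,0,None);yy,xx=np.mgrid[:w.shape[0],:w.shape[1]]
        if m.sum()==0: return np.array(p,float)
        p=np.array([(m*xx).sum()/m.sum()+x0,(m*yy).sum()/m.sum()+y0])
    return p
def both(a,b,lab):
    A=[ref(g1,p) for p in a];B=[ref(g2,p) for p in b];T=tri(A,C1,B,C2);print(lab);print(np.c_[A,B].round(1));print(T);return T
R=both([(270,25),(357,13),(276,66),(362,54)],[(445,28),(532,18),(449,69),(533,59)],"retainer screws")
H=both([(269,157),(272,180),(274,204),(390,142),(392,165),(394,188)],[(427,158),(428,181),(429,203),(543,143),(543,166),(543,188)],"plate holes")
W=both([(27,167),(46,206)],[(151,166),(169,207)],"rack wells")
for T,l in((R,"ret"),):
    print("yaw rails",np.arctan2(*(T[0]-T[2])[[1,0]]),np.arctan2(*(T[1]-T[3])[[1,0]]),"cross",np.arctan2(-(T[1]-T[0])[0]*-1,-(T[1]-T[0])[1])*-1,"mid",T[:,:3].mean(0), "w",np.linalg.norm((T[0]-T[1])[:2]),np.linalg.norm((T[0]-T[2])[:2]))
# plate corners
print("plate corners");print(onplane([(232,20),(395,0),(411,229),(268,247)],.125,C1));print(onplane([(397,19),(558,5),(556,230),(418,247)],.125,C2))
print("tongue free end/hinge",onplane([(330,143),(337,212)],.128,C1),onplane([(486,144),(488,213)],.128,C2))
for g,C,roi,l in((g1,C1,(10,140,95,100),"w1"),(g2,C2,(130,140,80,100),"w2")):
    x,y,w,h=roi;m=((g[y:y+h,x:x+w]>200)*255).astype(np.uint8);m=cv2.morphologyEx(m,cv2.MORPH_CLOSE,np.ones((3,3),np.uint8))
    for c in cv2.findContours(m,cv2.RETR_EXTERNAL,cv2.CHAIN_APPROX_NONE)[0]:
        if cv2.contourArea(c)>100: b=cv2.boxPoints(cv2.minAreaRect(c))+[x,y];print(l,cv2.contourArea(c),b.round(1).tolist())
print("foot w2",onplane([(151,148),(200,147),(206,228)],.008,C2),"foot w1",onplane([(80,149),(92,228)],.008,C1))
print("top w2",onplane([(142,157),(176,154),(180,228),(147,230)],.064,C2),"top w1",onplane([(18,158),(47,155),(58,228),(29,229)],.064,C1))
cr=cv2.imread("pics/w2.png")[135:240,130:215];cr1=cv2.imread("pics/w1.png")[135:240,10:100]
cv2.imwrite("pics/rk.png",np.hstack([cv2.resize(a,(400,490),interpolation=cv2.INTER_CUBIC) for a in(cr1,cr)]))
E
python3 m.py
```

```text
retainer screws
[[269.7  24.7 445.5  26.3]
 [356.9  13.1 530.1  17.6]
 [275.4  65.7 448.1  67. ]
 [361.2  53.9 531.   57.9]]
[[ 0.6509  0.0023  0.1421  0.    ]
 [ 0.6627 -0.0819  0.1428  0.0005]
 [ 0.6132 -0.003   0.1425  0.0002]
 [ 0.6254 -0.0873  0.1425  0.    ]]
plate holes
[[268.9 157.1 426.1 157.7]
 [272.5 180.  427.6 180.3]
 [276.1 201.7 429.  202.4]
 [389.7 141.5 543.5 143.5]
 [391.6 164.8 543.3 166.2]
 [393.3 187.3 542.8 188.2]]
[[ 0.5226  0.0077  0.1246  0.0001]
 [ 0.4979  0.0041  0.1248  0.0002]
 [ 0.4734  0.0005  0.1248  0.0003]
 [ 0.5414 -0.1232  0.1243  0.    ]
 [ 0.5166 -0.1266  0.1248  0.    ]
 [ 0.4919 -0.1302  0.1244  0.0001]]
rack wells
[[ 26.5 166.6 150.9 165.3]
 [ 46.2 206.6 169.2 207.1]]
[[0.5067 0.3398 0.064  0.0003]
 [0.4528 0.3213 0.0635 0.    ]]
yaw rails 0.13879440713790434 0.14405019510993228 cross -0.13844069246043345 mid [ 0.638  -0.0425  0.1425] w 0.08500961877402102 0.03813463101168131
plate corners
[[ 0.6599  0.0429  0.125 ]
 [ 0.681  -0.1211  0.125 ]
 [ 0.4445 -0.1536  0.125 ]
 [ 0.4202  0.0109  0.125 ]]
[[ 0.6608  0.0472  0.125 ]
 [ 0.6826 -0.1201  0.125 ]
 [ 0.4432 -0.1546  0.125 ]
 [ 0.4207  0.0088  0.125 ]]
tongue free end/hinge [[ 0.5386 -0.0586  0.128 ]
 [ 0.4635 -0.068   0.128 ]] [[ 0.5389 -0.056   0.128 ]
 [ 0.4628 -0.0677  0.128 ]]
w1 2443.0 [[16.1, 151.9], [80.8, 143.2], [91.8, 224.9], [27.1, 233.6]]
w2 2857.0 [[141.0, 147.7], [197.8, 143.7], [203.7, 226.3], [146.9, 230.4]]
foot w2 [[0.5265 0.3634 0.008 ]
 [0.5277 0.2929 0.008 ]
 [0.4109 0.2926 0.008 ]] foot w1 [[0.5263 0.2977 0.008 ]
 [0.4094 0.2964 0.008 ]]
top w2 [[0.5173 0.3504 0.064 ]
 [0.521  0.3058 0.064 ]
 [0.4248 0.3092 0.064 ]
 [0.4216 0.3546 0.064 ]] top w1 [[0.5179 0.3502 0.064 ]
 [0.5213 0.3076 0.064 ]
 [0.4234 0.3089 0.064 ]
 [0.4214 0.3528 0.064 ]]
```

View pics/rk.png

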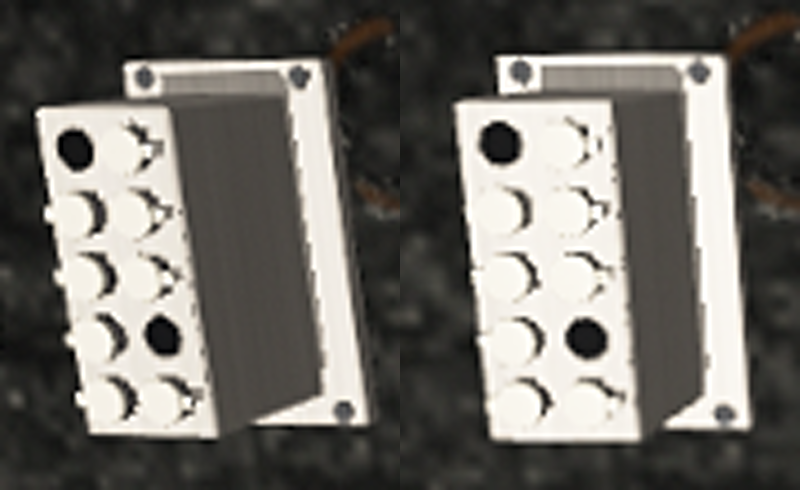

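The crops give rack top corners of (37,105), (168,102), (218,436) and (88,433) on the left, and (456,103), (612,100), (640,440) and (492,440) on the right. Heights agree with the text: block top 64 mm, plate 125 mm and screws 142.5 mm.

```bash
cat >> m.py <<'E'
print("=====")
t1=np.array([(37,105),(168,102),(218,436),(88,433),(325,62),(370,423)],float);t2=np.array([(456,103),(612,100),(640,440),(492,440),(725,55),(750,428)],float)-[400,0]
a=(t1+.5)/[400/90,490/105]-.5+[10,135];b=(t2+.5)/[400/85,490/105]-.5+[130,135]
print(tri(a,C1,b,C2))
for u,C in((a,C1),(b,C2)):
    T=onplane(u[:4],.064,C);F=onplane(u[4:],.008,C);print(T.mean(0),[np.arctan((p-q)[1]/(p-q)[0]).round(4) for p,q in((T[0],T[3]),(T[1],T[2]),(F[0],F[1]))],F)
E
python3 m.py|sed '1,/=====/d'
```

```text
[[0.5183 0.3521 0.0617 0.0013]
 [0.5188 0.3082 0.0629 0.0009]
 [0.423  0.3092 0.0622 0.0002]
 [0.4237 0.3509 0.065  0.0005]
 [0.528  0.2963 0.0034 0.0007]
 [0.4127 0.2965 0.0048 0.0003]]
[0.4714 0.3293 0.064 ] [np.float64(-0.0169), np.float64(-0.0056), np.float64(-0.0094)] [[0.5278 0.2933 0.008 ]
 [0.4137 0.2944 0.008 ]]
[0.4707 0.3297 0.064 ] [np.float64(-0.0047), np.float64(-0.0076), np.float64(-0.0057)] [[0.5285 0.2948 0.008 ]
 [0.4134 0.2954 0.008 ]]
```

drive_tool(
  moves=[
    [1, 0, -1, 0, 0],
    [1, 0, -1, 0, 0],
    [1, 0, -1, 0, 0],
    [1, 0, -1, 0, 0],
    [1, 0, -1, 0, 0],
  ],
)

```text
clock: 3.63
tcp_pos: [0.4687, 0.246, 0.3588]
tcp_rot: [[1.0, 0.009, 0.0], [0.009, -1.0, -0.0], [0.0, 0.0, -1.0]]
wrist_force: [0.6, -0.5, 0.1]
finger_gap: 1.005
grip_force: 0.0
```

drive_tool(
  moves=[
    [1, 0.04, -0.84, 0.4, 0.2],
    [1, 0.04, -0.84, 0.4, 0],
    [1, 0.04, -0.84, 0.4, 0],
    [1, 0, -0.84, 0.4, 0],
    [1, 0, 0, 0.8, 0],
  ],
)

```text
clock: 4.05
tcp_pos: [0.471, 0.3336, 0.2993]
tcp_rot: [[1.0, -0.001, 0.001], [-0.001, -1.0, 0.003], [0.001, -0.003, -1.0]]
wrist_force: [-0.4, 0.3, 1.0]
finger_gap: 1.001
grip_force: 0.0
```

drive_tool(
  moves=[
    [1, 0, 0, 1, 0],
    [1, 0, 0, 1, 0],
    [1, 0, 0, 1, 0],
    [1, 0, 0, 0.5, 0],
    [1, 0, 0, 0, 0],
  ],
)

```text
clock: 4.47
tcp_pos: [0.4706, 0.3282, 0.2084]
tcp_rot: [[1.0, -0.005, -0.004], [-0.005, -1.0, -0.003], [-0.004, 0.003, -1.0]]
wrist_force: [0.4, -0.9, -0.3]
finger_gap: 0.999
grip_force: 0.0
```

drive_tool(
  moves=[
    [1, 0, -0.07, 0.9, 0],
    [1, 0, 0, 1, 0],
    [1, 0, 0, 1, 0],
    [1, 0, 0, 1, 0],
    [1, 0, 0, 1, 0],
  ],
)

```text
clock: 4.88
tcp_pos: [0.4724, 0.3323, 0.0895]
tcp_rot: [[1.0, -0.005, 0.002], [-0.005, -1.0, 0.001], [0.002, -0.001, -1.0]]
wrist_force: [0.3, -0.7, 0.7]
finger_gap: 1.005
grip_force: 0.0
```

drive_tool(
  moves=[
    [1, 0, 0, 0.7, 0],
    [1, 0, 0, 0.5, 0],
    [1, 0, 0, 0.2, 0],
    [1, 0, 0, 0, 0],
    [1, 0, 0, 0, 0],
  ],
)

```text
clock: 5.3
tcp_pos: [0.4717, 0.3328, 0.0551]
tcp_rot: [[1.0, -0.004, 0.001], [-0.004, -1.0, 0.001], [0.001, -0.001, -1.0]]
wrist_force: [0.2, 0.5, 0.2]
finger_gap: 1.003
grip_force: 0.0
```

```bash
python3 - <<'E'
from h import *
s=status.observe();print(s["tcp_pos"],s["tcp_rot"],s["clock"])
snap("side","s1")
im=cv2.imread("pics/s1.png")[270:450,180:360];cv2.imwrite("pics/s1c.png",cv2.resize(im,None,fx=2.5,fy=2.5))
E
```

```text
[0.4717 0.3328 0.0551] [[ 1.     -0.0036  0.0012]
 [-0.0036 -1.      0.0008]
 [ 0.0012 -0.0008 -1.    ]] 5.3
```

View pics/s1c.png

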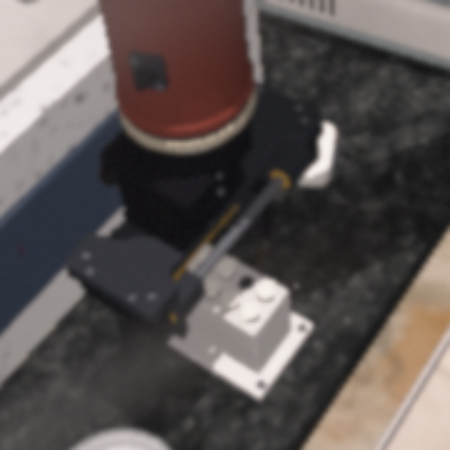

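The fingers straddle the block; in the crop the finger is at (175,310) and the foot at (265,390). The timer at (320,155) is clear. I'll close now.

drive_tool(
  moves=[
    [1, 0, 0.08, 0.2, 0],
    [1, 0, 0, 0, 0],
    [-1, 0, 0, 0, 0],
    [-1, 0, 0, 0, 0],
    [-1, 0, 0, 0, 0],
  ],
  grip_force=30,
)

```text
clock: 5.77
tcp_pos: [0.471, 0.3304, 0.0491]
tcp_rot: [[1.0, -0.003, 0.0], [-0.003, -1.0, 0.0], [0.0, -0.0, -1.0]]
wrist_force: [-0.2, -0.1, -0.4]
finger_gap: 0.855
grip_force: 0.0
```

drive_tool(
  moves=[
    [-1, 0, 0, 0, 0],
    [-1, 0, 0, 0, 0],
    [-1, 0, 0, 0, 0],
    [-1, 0, 0, 0, 0],
    [-1, 0, 0, 0, 0],
  ],
  grip_force=45,
)

```text
clock: 6.18
tcp_pos: [0.471, 0.3311, 0.0491]
tcp_rot: [[1.0, -0.003, 0.0], [-0.003, -1.0, 0.001], [0.0, -0.001, -1.0]]
wrist_force: [1.6, 1.2, -1.4]
finger_gap: 0.483
grip_force: 45.1
```

drive_tool(
  moves=[
    [-1, 0, 0, -0.3, 0],
    [-1, 0, 0, -0.7, 0],
    [-1, 0, 0, -1, 0],
    [-1, 0, 0, -1, 0],
    [-1, 0, 0, -1, 0],
  ],
)

```text
clock: 6.6
tcp_pos: [0.4702, 0.3298, 0.1498]
tcp_rot: [[1.0, -0.003, -0.001], [-0.003, -1.0, -0.001], [-0.001, 0.001, -1.0]]
wrist_force: [0.6, 0.1, -4.0]
finger_gap: 0.481
grip_force: 45.0
```

drive_tool(
  moves=[
    [-1, 0, 0, -1, 0],
    [-1, 0, 0, -1, 0],
    [-1, 0, 0, -1, 0],
    [-1, 0, 0, -1, 0],
    [-1, 0, 0, -1, 0],
  ],
)

```text
clock: 7.02
tcp_pos: [0.4702, 0.3298, 0.275]
tcp_rot: [[1.0, -0.003, -0.001], [-0.003, -1.0, -0.001], [-0.001, 0.001, -1.0]]
wrist_force: [-0.6, 0.2, -3.6]
finger_gap: 0.476
grip_force: 45.0
```

drive_tool(
  moves=[
    [-1, 0, 0.5, 0, 0],
    [-1, 0, 1, 0, 0],
    [-1, 0, 1, 0, 0],
    [-1, 0, 1, 0, 0],
    [-1, 0, 1, 0, 0],
  ],
)

```text
clock: 7.43
tcp_pos: [0.4698, 0.2165, 0.2737]
tcp_rot: [[1.0, -0.003, -0.001], [-0.003, -1.0, -0.001], [-0.001, 0.001, -1.0]]
wrist_force: [-0.9, 0.1, -4.6]
finger_gap: 0.477
grip_force: 45.0
```

drive_tool(
  moves=[
    [-1, 0, 1, 0, 0],
    [-1, 0, 1, 0, 0],
    [-1, 0, 1, 0, 0],
    [-1, 0, 1, 0, 0],
    [-1, 0, 1, 0, 0],
  ],
)

```text
clock: 7.85
tcp_pos: [0.4692, 0.0916, 0.2739]
tcp_rot: [[1.0, -0.003, -0.001], [-0.003, -1.0, -0.0], [-0.001, 0.0, -1.0]]
wrist_force: [0.0, -0.1, -4.0]
finger_gap: 0.476
grip_force: 45.0
```

drive_tool(
  moves=[
    [-1, 0.3, 1, 0, 0],
    [-1, 0.3, 1, 0, 0],
    [-1, 0.3, 1, 0, 0],
    [-1, 0.3, 1, 0, 0],
    [-1, 0.3, 1, 0, 0],
  ],
)

```text
clock: 8.27
tcp_pos: [0.5067, -0.0334, 0.2738]
tcp_rot: [[1.0, -0.003, -0.001], [-0.003, -1.0, -0.0], [-0.001, 0.0, -1.0]]
wrist_force: [1.0, 0.0, -3.6]
finger_gap: 0.474
grip_force: 45.0
```

drive_tool(
  moves=[
    [-1, 0.1, 0.6, 0, -0.5],
    [-1, 0, 0.2, 0, -0.7],
    [-1, 0, 0, 0, -0.6],
    [-1, 0, 0, 0, 0],
    [-1, 0, 0, 0, 0],
  ],
)

```text
clock: 8.68
tcp_pos: [0.5094, -0.0519, 0.2738]
tcp_rot: [[0.99, 0.139, -0.001], [0.139, -0.99, 0.0], [-0.001, -0.0, -1.0]]
wrist_force: [-0.7, -0.6, -3.7]
finger_gap: 0.473
grip_force: 45.0
```

```bash
python3 - <<'E'
from h import *
s,im=snap("wrist","w3");print(s["tcp_pos"],s["tcp_rot"],s["clock"])
R=np.array(s["tcp_rot"]);d=np.array([.5117,-.0609,.175])-s["tcp_pos"];print("units",R.T@d/.025,"yaw",np.arctan2(R[1,0],R[0,0]))
E
```

```text
[ 0.5094 -0.0519  0.2738] [[ 0.9903  0.1392 -0.0008]
 [ 0.1392 -0.9903  0.0002]
 [-0.0008 -0.0004 -1.    ]] 8.6833
units [0.0448 0.3688 3.9499] yaw 0.13965636518272628
```

View pics/w3.png

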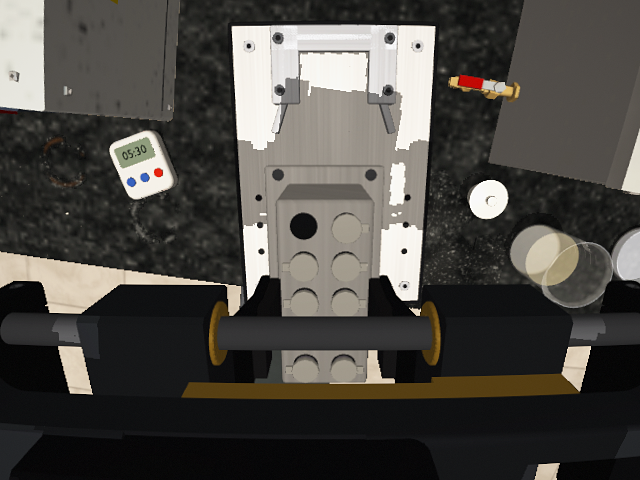

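In this picture the foot screws are at (278,175) and (371,175), and the retainer screws at (278,37), (390,38), (279,90) and (388,91). I'll use these to check the rack in the hand against the retainer's centre line.

```bash
python3 - <<'E'
from h import *
R=np.array([[.9903,.1392,-.0008],[.1392,-.9903,.0002],[-.0008,-.0004,-1]]);p=np.array([.5094,-.0519,.2738])
C=cal("wrist",dict(tcp_pos=p,tcp_rot=R))
im=cv2.imread("pics/w3.png",0)
def ref(q,r=7):
    for _ in range(3):
        x,y=np.round(q).astype(int);w=im[y-r:y+r+1,x-r:x+r+1].astype(float);m=np.clip(np.median(w)*.7-w,0,None);yy,xx=np.mgrid[-r:r+1,-r:r+1];q=np.array([x+(m*xx).sum()/m.sum(),y+(m*yy).sum()/m.sum()])
    return q
for l,z,pts in(("foot",p[2]-.041,[(278,175),(371,175)]),("ret",.1435,[(278,37),(390,38),(279,90),(388,91)])):
    q=[ref(a) for a in pts];W=onplane(q,z,C);print(l,np.round(q,1).tolist());print(W);print("tool",(W-p)@R,"mean tool",((W-p)@R).mean(0))
E
```

```text
foot [[277.5, 174.5], [370.5, 174.6]]
[[ 0.5579 -0.019   0.2328]
 [ 0.5654 -0.0726  0.2328]]
tool [[ 0.0526 -0.0259  0.041 ]
 [ 0.0526  0.0283  0.041 ]] mean tool [0.0526 0.0012 0.041 ]
ret [[277.5, 37.8], [389.5, 37.8], [280.5, 90.3], [387.6, 91.1]]
[[ 0.6504  0.0025  0.1435]
 [ 0.6625 -0.0819  0.1435]
 [ 0.6127 -0.0042  0.1435]
 [ 0.6239 -0.0872  0.1435]]
tool [[ 0.1473 -0.0342  0.1302]
 [ 0.1475  0.051   0.1302]
 [ 0.109  -0.0328  0.1302]
 [ 0.1086  0.0509  0.1302]] mean tool [0.1281 0.0087 0.1302]
```

drive_tool(
  moves=[
    [-1, 0.05, 0.3, 0.5, -0.05],
    [-1, 0, 0, 1, 0],
    [-1, 0, 0, 1, 0],
    [-1, 0, 0, 0.8, 0],
    [-1, 0, 0, 0.4, 0],
  ],
)

```text
clock: 9.15
tcp_pos: [0.5104, -0.0598, 0.1778]
tcp_rot: [[0.99, 0.144, -0.004], [0.144, -0.99, 0.001], [-0.004, -0.001, -1.0]]
wrist_force: [-0.8, -0.5, -3.4]
finger_gap: 0.479
grip_force: 45.0
```

drive_tool(
  moves=[
    [-1, 0, 0, 0.1, 0],
    [-1, 0, 0, 0.05, 0],
    [-1, 0, 0, 0, 0],
    [-1, 0, 0, 0, 0],
    [-1, 0, 0, 0, 0],
  ],
)

```text
clock: 9.57
tcp_pos: [0.5128, -0.0595, 0.1787]
tcp_rot: [[0.99, 0.144, 0.002], [0.144, -0.99, -0.0], [0.002, 0.001, -1.0]]
wrist_force: [0.1, 0.1, -2.5]
finger_gap: 0.473
grip_force: 45.0
```

drive_tool(
  moves=[
    [-1, 0, 0, 0.1, 0],
    [-1, 0, 0, 0, 0],
    [-1, 0, 0, 0, 0],
    [-1, 0, 0, 0, 0],
    [-1, 0, 0, 0, 0],
  ],
)

```text
clock: 9.98
tcp_pos: [0.5122, -0.0596, 0.1753]
tcp_rot: [[0.99, 0.144, 0.0], [0.144, -0.99, -0.0], [0.0, 0.0, -1.0]]
wrist_force: [-1.0, 0.1, -1.6]
finger_gap: 0.474
grip_force: 45.0
```

drive_tool(
  moves=[
    [-1, 0, 0, 0.05, 0],
    [-1, 0, 0, 0, 0],
    [-1, 0, 0, 0, 0],
    [-1, 0, 0, 0, 0],
    [-1, 0, 0, 0, 0],
  ],
)

```text
clock: 10.4
tcp_pos: [0.5124, -0.0595, 0.174]
tcp_rot: [[0.99, 0.144, 0.001], [0.144, -0.99, -0.0], [0.001, 0.0, -1.0]]
wrist_force: [0.0, 0.4, -1.1]
finger_gap: 0.481
grip_force: 45.0
```

drive_tool(
  moves=[
    [-1, 0, 0, 0.04, 0],
    [-1, 0, 0, 0, 0],
    [-1, 0, 0, 0, 0],
    [-1, 0, 0, 0, 0],
    [-1, 0, 0, 0, 0],
  ],
)

```text
clock: 10.82
tcp_pos: [0.5125, -0.0594, 0.1738]
tcp_rot: [[0.99, 0.144, 0.001], [0.144, -0.99, -0.0], [0.001, 0.0, -1.0]]
wrist_force: [-1.4, 0.2, 6.2]
finger_gap: 0.482
grip_force: 45.0
```

drive_tool(
  moves=[
    [-1, 0.3, 0, -0.01, 0],
    [-1, 0.4, 0, 0, 0],
    [-1, 0.4, 0, 0, 0],
    [-1, 0.3, 0, 0, 0],
    [-1, 0.2, 0, 0, 0],
  ],
)

```text
clock: 11.23
tcp_pos: [0.5511, -0.0541, 0.1737]
tcp_rot: [[0.99, 0.144, -0.002], [0.144, -0.99, -0.001], [-0.002, 0.0, -1.0]]
wrist_force: [-9.9, 0.1, 12.0]
finger_gap: 0.479
grip_force: 45.0
```

drive_tool(
  moves=[
    [-1, 0.2, 0, 0, 0],
    [-1, 0.2, 0, 0, 0],
    [-1, 0.2, 0, 0, 0],
    [-1, 0.1, 0, 0, 0],
    [-1, 0, 0, 0, 0],
  ],
)

```text
clock: 11.65
tcp_pos: [0.5685, -0.0516, 0.1738]
tcp_rot: [[0.99, 0.144, -0.002], [0.144, -0.99, -0.001], [-0.002, 0.0, -1.0]]
wrist_force: [-6.0, -1.7, 7.7]
finger_gap: 0.48
grip_force: 45.0
```

drive_tool(
  moves=[
    [-1, 0.2, 0, -0.01, 0],
    [-1, 0.2, 0, 0, 0],
    [-1, 0.2, 0, 0, 0],
    [-1, 0.2, 0, 0, 0],
    [-1, 0, 0, 0, 0],
  ],
)

```text
clock: 12.07
tcp_pos: [0.5885, -0.0487, 0.1739]
tcp_rot: [[0.99, 0.144, -0.001], [0.144, -0.99, -0.001], [-0.002, 0.0, -1.0]]
wrist_force: [-6.3, -1.0, 6.5]
finger_gap: 0.478
grip_force: 45.0
```

drive_tool(
  moves=[
    [-1, 0.1, 0, 0, 0],
    [-1, 0.1, 0, 0, 0],
    [-1, 0, 0, 0, 0],
    [-1, 0, 0, 0, 0],
    [-1, 0, 0, 0, 0],
  ],
)

```text
clock: 12.48
tcp_pos: [0.5929, -0.048, 0.174]
tcp_rot: [[0.99, 0.144, -0.002], [0.144, -0.99, -0.001], [-0.002, 0.001, -1.0]]
wrist_force: [-6.5, -0.9, 7.8]
finger_gap: 0.48
grip_force: 45.0
```

drive_tool(
  moves=[
    [-1, 0.1, 0, 0, 0],
    [-1, 0.05, 0, 0, 0],
    [-1, 0, 0, 0, 0],
    [-1, 0, 0, 0, 0],
    [-1, 0, 0, 0, 0],
  ],
)

```text
clock: 12.9
tcp_pos: [0.5967, -0.0474, 0.1738]
tcp_rot: [[0.99, 0.144, -0.002], [0.144, -0.99, -0.001], [-0.002, 0.0, -1.0]]
wrist_force: [-6.7, -1.1, 6.7]
finger_gap: 0.476
grip_force: 45.0
```

drive_tool(
  moves=[
    [-1, 0.08, 0, 0, 0],
    [-1, 0, 0, 0, 0],
    [-1, 0, 0, 0, 0],
    [-1, 0, 0, 0, 0],
    [-1, 0, 0, 0, 0],
  ],
)

```text
clock: 13.32
tcp_pos: [0.5976, -0.0473, 0.1738]
tcp_rot: [[0.99, 0.144, -0.004], [0.144, -0.99, -0.001], [-0.004, 0.0, -1.0]]
wrist_force: [-11.2, -1.4, 9.5]
finger_gap: 0.48
grip_force: 45.0
```

drive_tool(
  moves=[
    [-1, 0.08, 0, 0, 0],
    [-1, 0, 0, 0, 0],
    [-1, 0, 0, 0, 0],
    [-1, 0, 0, 0, 0],
    [-1, 0, 0, 0, 0],
  ],
)

```text
clock: 13.73
tcp_pos: [0.598, -0.0473, 0.1739]
tcp_rot: [[0.99, 0.144, -0.007], [0.144, -0.99, -0.002], [-0.007, 0.001, -1.0]]
wrist_force: [-19.2, -1.5, 15.5]
finger_gap: 0.483
grip_force: 45.0
```

```bash
python3 - <<'E'
from h import *
snap("side","s2");s=status.observe();print(s["tcp_pos"],s["wrist_force"])
im=cv2.imread("pics/s2.png")[180:290,260:410];cv2.imwrite("pics/s2c.png",cv2.resize(im,None,fx=5,fy=5,interpolation=cv2.INTER_CUBIC))
E
```

```text
[ 0.598  -0.0472  0.1739] [-19.9658  -1.9282  15.7336]
```

View pics/s2c.png

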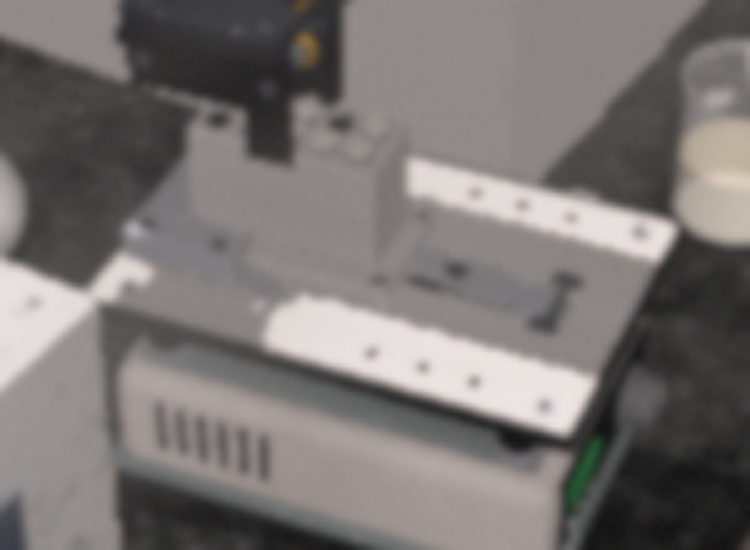

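The rack is against the stop (20 N at x = 0.598). In the crop the tongue's end at (425,280) lies just in front of the foot's edge. I'll ease off the load, release, retreat and check the tongue.

drive_tool(
  moves=[
    [-1, -0.08, 0, -0.02, 0],
    [-1, 0, 0, 0, 0],
    [-1, 0, 0, 0, 0],
    [0.2, 0, 0, 0, 0],
    [0.2, 0, 0, 0, 0],
  ],
)

```text
clock: 14.2
tcp_pos: [0.5991, -0.0469, 0.1739]
tcp_rot: [[0.99, 0.144, -0.001], [0.144, -0.99, -0.0], [-0.001, 0.0, -1.0]]
wrist_force: [-0.7, -0.8, 0.6]
finger_gap: 0.556
grip_force: 0.0
```

drive_tool(
  moves=[
    [0.4, 0, 0, 0, 0],
    [0.4, 0, 0, 0, 0],
    [0.4, 0, 0, 0, 0],
    [0.4, 0, 0, -0.2, 0],
    [0.4, 0, 0, -0.5, 0],
  ],
)

```text
clock: 14.62
tcp_pos: [0.5986, -0.0468, 0.1904]
tcp_rot: [[0.99, 0.144, -0.003], [0.144, -0.99, 0.0], [-0.003, -0.001, -1.0]]
wrist_force: [0.6, -0.3, -0.2]
finger_gap: 0.698
grip_force: 0.0
```

drive_tool(
  moves=[
    [0.5, 0, 0, -0.8, 0],
    [0.5, 0, 0, -1, 0],
    [0.5, 0, 0, -1, 0],
    [0.5, 0, 0, -1, 0],
    [0.5, 0, 0, -1, 0],
  ],
)

```text
clock: 15.03
tcp_pos: [0.5994, -0.0466, 0.3141]
tcp_rot: [[0.99, 0.144, 0.001], [0.144, -0.99, -0.0], [0.001, 0.0, -1.0]]
wrist_force: [-0.6, -0.3, -0.8]
finger_gap: 0.749
grip_force: 0.0
```

drive_tool(
  moves=[
    [0.5, -1, 0, -0.5, 0],
    [0.5, -1, 0, -0.5, 0],
    [0.5, -1, 0, 0, 0],
    [0.5, -1, 0, 0, 0],
    [0.5, -1, 0, 0, 0],
  ],
)

```text
clock: 15.45
tcp_pos: [0.4748, -0.0646, 0.3378]
tcp_rot: [[0.989, 0.145, 0.002], [0.145, -0.989, -0.0], [0.002, 0.001, -1.0]]
wrist_force: [-0.7, -0.2, 0.5]
finger_gap: 0.75
grip_force: 0.0
```

drive_tool(
  moves=[
    [0.5, -0.5, 0, 0, 0],
    [0.5, 0, 0, 0, 0],
    [0.5, 0, 0, 0, 0],
    [0.5, 0, 0, 0, 0],
    [0.5, 0, 0, 0, 0],
  ],
)

```text
clock: 15.87
tcp_pos: [0.4641, -0.0663, 0.3365]
tcp_rot: [[0.989, 0.145, 0.0], [0.145, -0.989, 0.001], [0.0, -0.0, -1.0]]
wrist_force: [-0.2, 0.9, 0.8]
finger_gap: 0.749
grip_force: 0.0
```

```bash
python3 - <<'E'
from h import *
import json
s,im=snap("wrist","w4");print(s["tcp_pos"],s["clock"])
json.dump({k:np.array(s[k]).tolist() for k in("tcp_pos","tcp_rot")},open("w4.json","w"))
snap("side","s4");snap("scene","c4")
a=cv2.imread("pics/w4.png")[0:270,200:460]
b=cv2.imread("pics/s4.png")[185:285,270:400]
cv2.imwrite("pics/w4c.png",np.hstack([cv2.resize(a,(400,415),interpolation=cv2.INTER_CUBIC),cv2.resize(b,(400,415),interpolation=cv2.INTER_CUBIC)]))
E
```

```text
[ 0.4641 -0.0663  0.3365] 15.8667
```

View pics/w4c.png

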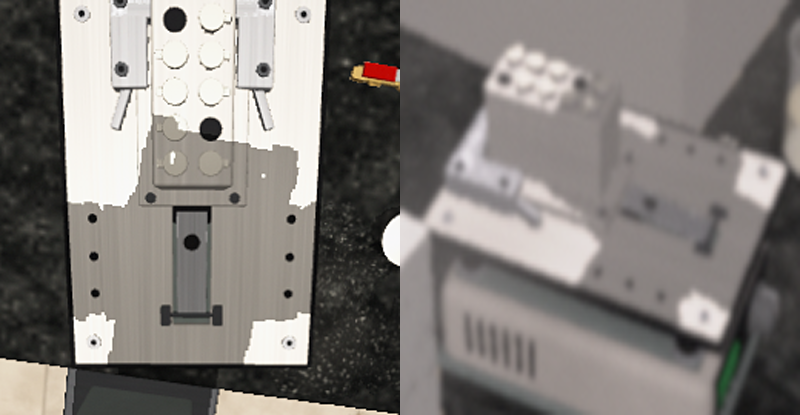

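The left crop shows the foot's near edge at y≈207, with the dark slot gap and the whole tongue (x 173–210, y 212–315) in front of it. To confirm the tongue is up, I'll compare its hole in the fixed cameras with the start pictures, where it was up.

```bash
python3 - <<'E'
from h import *
import json
s=json.load(open("w4.json"));Cw=cal("wrist",s)
g=cv2.imread("pics/w4.png",0)
def cen(g,q,r):
    for _ in range(4):
        x,y=np.round(q).astype(int);w=g[y-r:y+r+1,x-r:x+r+1].astype(float);m=np.clip(np.median(w)*.85-w,0,None);yy,xx=np.mgrid[-r:r+1,-r:r+1];q=np.array([x+(m*xx).sum()/m.sum(),y+(m*yy).sum()/m.sum()])
    return q
h=cen(g,(200+191*.65,242*.65),6);print("wrist hole",h)
for z in(.125,.130): 
    P=onplane([h],z,Cw);print(z,P,[proj(P,cal(n)).round(2).tolist() for n in("scene","side")])
P=onplane([h],.129,Cw)
for n,a,b in(("scene","scene0","c4"),("side","side0","s4")):
    e=proj(P,cal(n))[0]
    A,B=[cv2.imread(f"pics/{k}.png",0) for k in(a,b)]
    print(n,"exp",e.round(2),"start",cen(A,e,3).round(2),"now",cen(B,e,3).round(2))
# foot near-edge, retainer screws -> how far home
pts=[cen(g,(200+x*.65,y*.65),4) for x,y in((150,198),(235,198))];F=onplane(pts,.133,Cw)
d=np.array([np.cos(.143),np.sin(.143)]);pk=np.array([.5959,-.0488])
print("foot front screws",F,"rack centre rel pocket along",(F[:,:2].mean(0)-pk)@d+.0526,"across",(F[:,:2].mean(0)-pk)@[-d[1],d[0]])
e1=[cen(g,(200+x*.65,y*.65),5) for x,y in((121,69),(263,70))];print("retainer front screws",onplane(e1,.1435,Cw))
a,b=[cv2.imread(f"pics/{k}.png") for k in("c4","scene0")]
for k in("scene0","c4","side0","s4"):
    pass
cr=lambda k,x,y:cv2.resize(cv2.imread(f"pics/{k}.png")[y-25:y+25,x-33:x+33],(396,296),interpolation=cv2.INTER_CUBIC)
cv2.imwrite("pics/cmp.png",np.vstack([np.hstack([cr("scene0",325,250),cr("c4",325,250)]),np.hstack([cr("side0",357,235),cr("s4",357,235)])]))
E
```

```text
wrist hole [324.0878 157.2011]
0.125 [[ 0.5165 -0.0598  0.125 ]] [[[332.05, 249.92]], [[350.79, 234.3]]]
0.13 [[ 0.5168 -0.0597  0.13  ]] [[[332.15, 247.6]], [[350.74, 232.63]]]
scene exp [332.13 248.06] start [331.64 248.14] now [331.4  247.89]
side exp [350.75 232.96] start [350.54 233.93] now [350.88 233.57]
foot front screws [[ 0.5409 -0.0295  0.133 ]
 [ 0.5487 -0.083   0.133 ]] rack centre rel pocket along 0.0009257669447568437 across -8.532102917322131e-05
retainer front screws [[ 0.6128 -0.0031  0.1435]
 [ 0.6246 -0.087   0.1435]]
```

View pics/cmp.png

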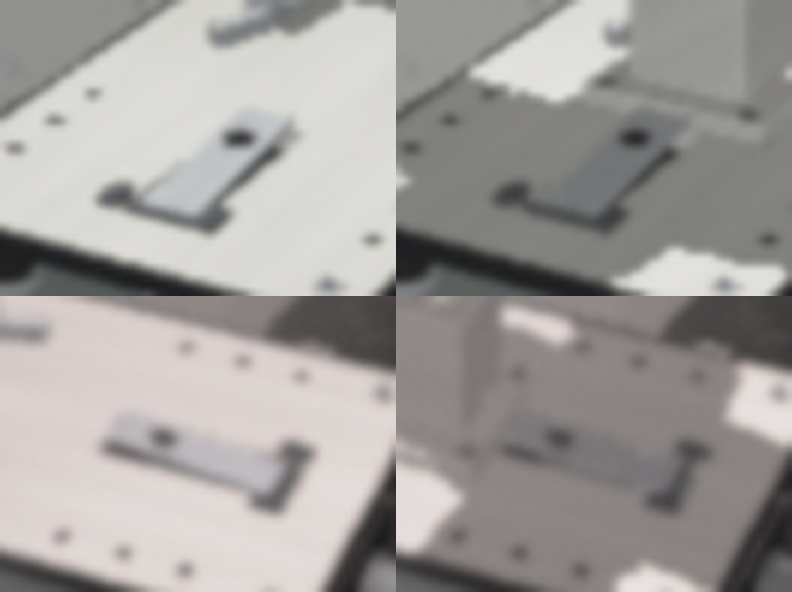

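In both fixed cameras the tongue looks the same as at the start: the hole sits at (238,138) in both scene crops, with the raised end's dark flank visible. So the tongue is up. The rack is 0.9 mm behind pocket, which puts it at the stop, and centred, and the arm is clear.

```bash
python3 -c "
from plant import close_job;print(close_job())"
```

```text
the job is handed in; nothing more can be done
None
```

The rack is upright and fully home under the steel lips, the spring tongue is up behind it, the gripper has let go and is clear, and the job was handed in at about 16 s; the beaker, crucible and timer were not touched.

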